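# Clamp a shaft in the V-block with the slip-clutch screw

## Robot

A 6-joint arm with a two-finger parallel gripper is mounted at the origin on a cart in front of the work surface, level with it; the furniture and walls round the work are solid. World frame = base frame: x ahead of the robot, y to its left, z up, the work surface at z = 0. Lengths are in mm, angles in degrees, forces in N, time in s.
With the tool pointing down it reaches from about 275 to 850 mm from the base axis. Payload 19 kg.
Tool frame: the origin (TCP) lies between the finger pads; the fingertips stand 14 mm ahead of it and the grasp point (between the pads) lies 5 mm behind it (bot.tip_reach is the distance from the TCP to the fingertips, in mm); z points along the fingers, y is the line along which they close (so a half turn about z gives the same grasp; the last joint's range is limited). The gripper opens to 85 mm and grips with 20 to 120 N. Pads are 22 mm wide; open, the fingers measure 114 mm over their backs; the gripper's body (76 mm by 85 mm) begins 54 mm behind the grasp point. The pads swing forward as they close: fully open they stand 13 mm farther back than shut.
Start: joints at [-81.761, 8.623, 82.357, -0, 89.026, -7.678], TCP at [157.663, -552.932, 245.267] pointing down, gripper open.
Joint ranges: [-160.23, 160.23], [-39.13, 120.54], [6.94, 153.29], [-79.49, 259.48], [9.18, 160.14], [-161.06, 161.06]. Speed limits (degrees/s): [108.29, 108.29, 127.2, 172.46, 172.46, 172.46].

## Interface

Orientations are given as [roll, pitch, yaw] about the fixed x, y, z axes, in that order (R = Rz(yaw) Ry(pitch) Rx(roll)).
In Python, from cell import get_obs, imaging, ticket, bot gives the robot as it stands.
- The arm moves only by the shell command python3 -m crank 'ROWS'. ROWS is JSON, a list that holds one entry, the list of rows, each a list of 7 numbers: the shift along the world's x, y, z as a fraction of full scale, then the turn, a rotation vector about the world's x, y, z as a fraction of full scale, then the closure in counts, from 0 (fully open) to 255 (shut). A call has 1 to 12 rows; each row shifts and turns the commanded pose from where the row before left it; what a row does not reach is not made up. Full scale, the value 1, is 0.1 m for a shift and 5 degrees for a turn. A row lasts 1/10 s, in which the tool goes at most 50 mm and 8.59 degrees, less where a joint would pass 70% of its speed; a pose out of reach is approached as far as the arm can. A call with a number of a shift or a turn outside -1 to 1 is refused whole. A call with a gripper value outside its range is refused whole. The fingers move at their own pace and stop on an object; the grip force is fixed at half the most. Time passes only in rows, so rows that do not move let the fingers close. It gives the time, the measured TCP pose, the force, the opening and the grip force at its end, in the units of the state.
- get_obs(): the state, without advancing time (a new reading comes with each control period).
- imaging.read_camera(name): name is "side" or "top"; returns the picture (400x640x3 uint8, red, green, blue); there is no depth.
- imaging.get_calibration(name): a dict with "fov_y" (degrees; the focal length in pixels is half the picture's height over the tangent of half this angle, whatever the lens; pixels are square), "cx", "cy" (the principal point, pixels), "R" (3x3) and "t" (3): a world point X has camera coordinates R X + t. Camera axes: x right, y down, z forward; pixel columns grow to the right and rows downward; lengths in mm; the calibration is good to about 2 mm. A picture is of the moment at which its call begins. get_calibration takes no time and is no camera call.
- ticket.close_job(): hands the job in; it is judged then, once.
The state is a dict: "time_s": time; "q": joint angles; "dq": joint speeds; "joint_torque": joint torques, N m; "tcp_pos": TCP position; "tool_rot": TCP orientation; "contact_force": force on the tool from outside, world axes, zero at the start; "ft_torque": the same for the moment, N m; "opening": finger opening in mm; "gripper_force": force on a finger pad.
Only numpy, scipy, OpenCV 4.12 (cv2) and the standard library are available. Lean on these libraries where they do the work, as an engineer would, in place of code of your own. Each camera call takes 0.05 s, during which the arm holds its last target. There are 200 camera calls.

## Task

Get the stepped shaft ready for inspection: with gentle pressure slide it along the V-block until its far end sits fully home against the end stop. Then tighten the clamp by turning the winged cap clockwise until its clutch first slips, and stop there: do not let the clutch slip by more than a tenth of a turn. Leave the other parts on the desk alone and let go.

Things in the scene. Friction and masses are not known exactly. Their poses are not given: they have to be found in the camera images.
- vblock: Steel V-block, 70 x 56 x 30 mm, fixed. Origin on the desk below the clamp screw; x runs along the V from the open front (x = -46 mm) to the end stop (plate 8 mm thick, 36 mm high, front face x = +24 mm). 90 degree V along y = 0; a seated shaft's axis is 27 mm above the desk. Stirrup over it: legs at y = +-31 mm, bridge z = 49 to 58 mm, 18 mm long in x, 69 mm wide.
- shaft: Loose grey steel stepped shaft, 75 mm long, 18 mm thick (solid for contact as a plain 18 mm rod), 90 g, lying in the V. Origin at mid length, 9 mm below its axis; y is the shaft's axis. It starts 12 to 24 mm short of the end stop, its near end standing out of the block's open front.
- shaft_center (a point): Centre of the shaft, on its axis at mid length; y along the shaft. With the shaft home it lies at x = -13.5 mm in the V-block's frame and the near end face at x = -51 mm, 5 mm outside the block.
- foot: Clamp foot: 16 mm disc below the bridge that presses on the shaft from above. It does not turn; it sinks 3 mm for each radian the screw turns clockwise seen from above (19 mm a turn). Origin on the screw axis, 43.5 mm below its pressing face; it starts about 3 to 8 mm above the shaft.
- foot_face (a point): Centre of the foot's pressing face (its underside).
- cap_grip (a point): Middle of the wing of the black cap on top of the clamp, on its vertical axis; x along the wing, z up. Wing 34 mm long, 18 mm high, 11 mm thick (pinch it across that), on a disc 30 mm in diameter whose top is 9 mm below this point; wing top 9 mm above it. It stands 79.5 mm over the desk, does not move up or down, and may start at any angle in a 1.5 rad range.
- cap: The same cap (origin on the desk below cap_grip). It drives the screw by a torsion spring (1.5 N m/rad: let go, it springs back up to 0.28 rad) and a drag clutch. Clockwise seen from above tightens: 0.24 N m running torque; when the foot bears, a climb over 0.2 to 0.8 rad to 0.42 N m, where the clutch slips at level torque. Let go, the screw holds by friction (60 N); turning back loosens it.
- pin_top (a point): Top of a 4 mm steel tell-tale pin in the middle of the wing's top, 10 mm above cap_grip (1 mm proud) until the clutch slips; it rises 2 mm for each radian of slip and never falls while tightening. The black lines on the thin aluminium clutch ring under the cap's disc and on the steel collar below that are in line until the clutch slips.
- ring_gauge: Bystander: plain steel ring, 43 mm in diameter, 14 mm high. Origin at its underside.
- flange: Bystander: turned steel flange, 56 mm in diameter, 20 mm high. Origin at its underside.
- bush: Bystander: turned bush, 25 mm in diameter, 17 mm high. Origin at its underside.
Not all that is in view belongs to the job. Several things have the shape of the shaft; the one meant has the colours described above. Leave any purple look-alike of the vblock alone.

How it is judged:
By the outcome, as a careful person would: the job done as asked, in the order asked, and still so for the second after the job is handed in, with the robot touching nothing.
It also fails if it takes over 72 s, if anything falls off the work surface, if the arm or the gripper's body presses on something with over 40 N, if the wrist force passes 120 N, or if a joint passes its speed limit or range.

## Working session

There is one attempt and no reset: what is moved stays moved. The work goes in short steps, Python scripts to look and compute and a shell command to move; the robot and the scene stay as the last step left them, time stands still between calls to the robot, and variables do not carry over. Pictures are saved under pics/ and viewed, at most 10 in all, crops included, and the job is handed in when it is done.

```bash
ls; mkdir -p pics
python3 - <<'E'
from cell import get_obs, imaging
import cv2
for n in("side","top"):
    im=imaging.read_camera(n); cv2.imwrite(f"pics/{n}0.png",im[:,:,::-1]); print(n,imaging.get_calibration(n))
o=get_obs();print(o)
E
```

```text
pics
side {'fov_y': 43.371457720792506, 'cx': 314.17921969291734, 'cy': 203.92737885357465, 'R': array([[ 0.99916053,  0.03585045,  0.01982386],
       [ 0.03598146, -0.53664339, -0.84304164],
       [-0.01958508,  0.84304722, -0.53748284]]), 't': array([-570.09298682,   -8.67118295, 1070.00121085])}
top {'fov_y': 42.62244261305037, 'cx': 321.23502645526406, 'cy': 206.76631767826575, 'R': array([[-0.03013094, -0.99953562, -0.0045475 ],
       [-0.99339276,  0.03044918, -0.11065114],
       [ 0.11073823,  0.00118343, -0.9938489 ]]), 't': array([-92.8028217 , 573.24470215, 999.7285796 ])}
{'time_s': 0.1, 'q': array([-8.17625876e+01,  8.64645869e+00,  8.23876294e+01, -9.88613727e-04,
        8.90251004e+01, -7.67757129e+00]), 'dq': array([-0.04034899, -0.00432692, -0.06288779,  0.00011476,  0.09517724,
        0.0393321 ]), 'joint_torque': array([ 5.27003343e-03, -7.14376760e+01, -5.71798575e+01,  1.22817337e-04,
        7.08181498e-03, -1.12645125e-05]), 'tcp_pos': array([ 157.61930146, -552.77151144,  244.76681372]), 'tool_rot': array([-1.79941210e+02, -6.92788296e-03,  1.59149975e+01]), 'contact_force': array([ 0.15750595, -0.15210526,  0.59167238]), 'ft_torque': array([ 0.03509688, -0.02236709, -0.01379744]), 'gripper_force': 0.0, 'opening': 85.44441866673256}
```

View pics/side0.png

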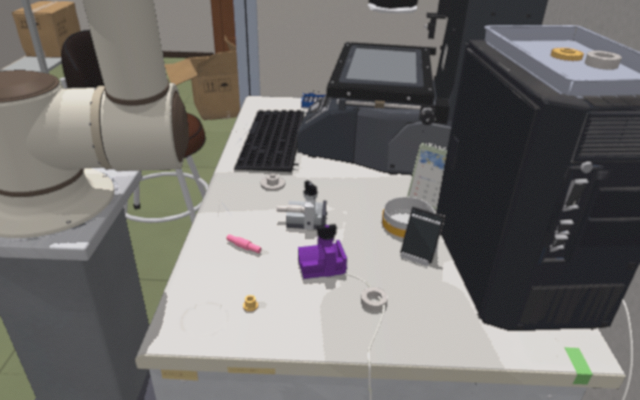

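View pics/top0.png

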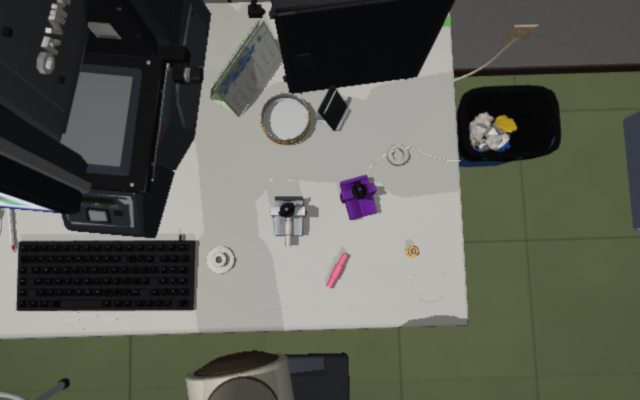

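The side view has the steel V-block at about (308,213) with the shaft sticking out to the left, and the purple decoy at (322,255). In the top view the block is at (288,215), the decoy at (358,197), and the shaft points down toward the robot. I'll zoom in on both.

```bash
cat > h.py <<'E'
import numpy as np, cv2
from cell import imaging, get_obs
C={n:imaging.get_calibration(n) for n in("side","top")}
def f(n): return 200/np.tan(np.radians(C[n]["fov_y"]/2))
def ray(n,u,v):
    c=C[n]; R=c["R"]; d=R.T@np.array([(u-c["cx"])/f(n),(v-c["cy"])/f(n),1]); return -R.T@c["t"],d
def onz(n,u,v,z):
    o,d=ray(n,u,v); return o+d*(z-o[2])/d[2]
def two(us,ut):
    A=[];b=[]
    for n,p in(("side",us),("top",ut)):
        o,d=ray(n,*p); d/=np.linalg.norm(d); P=np.eye(3)-np.outer(d,d); A.append(P); b.append(P@o)
    return np.linalg.lstsq(np.vstack(A),np.hstack(b),rcond=None)[0]
def px(n,X):
    c=C[n]; p=c["R"]@np.array(X)+c["t"]; return c["cx"]+f(n)*p[0]/p[2],c["cy"]+f(n)*p[1]/p[2]
def crop(n,im,u0,v0,w,h,s): return cv2.resize(im[v0:v0+h,u0:u0+w,::-1],None,fx=s,fy=s,interpolation=cv2.INTER_CUBIC)
E
python3 - <<'E'
from h import *
s=cv2.imread("pics/side0.png")[:,:,::-1];t=cv2.imread("pics/top0.png")[:,:,::-1]
a=crop("side",s,270,172,80,60,5);b=crop("top",t,255,185,80,60,5)
c=np.hstack([a,b]);cv2.imwrite("pics/z0.png",cv2.resize(c,(800,300)));print(f("side"),f("top"))
E
```

```text
502.9424172218359 512.6767730337028
```

View pics/z0.png

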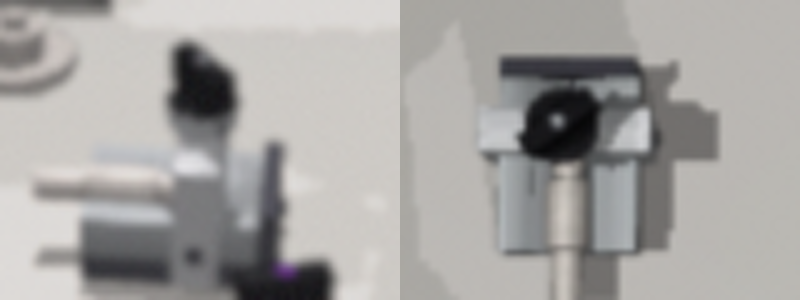

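Run:
```python
from h import *
from cell import bot
print([a for a in dir(bot) if a[0]!='_'], bot.tip_reach)
T=lambda x,y:(255+(x-400)/5-.4,185+y/5-.4); S=lambda x,y:(270+x/5-.4,172+y/5-.4)
np.set_printoptions(precision=1,suppress=True)
fl,fr=onz("top",*T(500,252),30),onz("top",*T(638,252),30)
bl,br=onz("top",*T(500,57),36),onz("top",*T(638,57),36)
print(fl,fr,bl,br)
d=(bl+br-fl-fr)[:2]; print("yaw",np.degrees(np.arctan2(d[1],d[0])), np.degrees(np.arctan2(*(fl-fr)[:2]*[-1,1])),"len",np.linalg.norm(d)/2)
print("pin",onz("top",*T(556,121),89.5), two(S(200,60),T(556,121)))
t=cv2.imread("pics/top0.png")
g=t[180:260,255:325].astype(int)
black=(g.max(2)<45).astype(np.uint8); n,l,st,ce=cv2.connectedComponentsWithStats(black)
for i in range(1,n):
    if st[i,4]>30: print(st[i],ce[i]+[255,180])
for v in range(216,252,1): print(v,t[v,276:302].mean(1).astype(int))
```

```text
['IKError', 'tip_reach'] 14.0
[516.3 -15.1  30. ] [514.6 -70.4  30. ] [594.3 -17.2  36. ] [592.6 -72.6  36. ]
yaw -1.6211597449653283 -1.741225333519866 len 77.99234686150776
pin [561.9 -42.9  89.5] [561.8 -42.8  87.8]
[ 25  23  15  14 155] [287.  209.6]
216 [150 145 139 129 105  68  56  43  35  31  32  37  39  39  46  56  71  82
  84  85  88  92  96  98 104 105]
217 [167 160 153 146 133 117 115 108  95  68  70  91  97 101 107  86  77  87
  93  94  92  93 101 106 124 142]
218 [168 161 155 146 133 121 132 129 118 110 138 162 168 150 128  92  76 103
 135 137 129 118 145 151 160 160]
219 [167 162 154 146 131 115 133 130 121 119 149 174 183 158 125  85  75 111
 151 155 152 150 164 167 171 162]
220 [167 162 153 146 130 114 133 129 120 110 127 151 165 144 115  87  78 111
 153 156 157 160 166 168 173 162]
221 [168 161 154 145 129 114 132 128 123 136 156 175 178 157 133 109  92 111
 153 157 156 161 167 169 173 162]
222 [168 161 154 145 128 114 133 129 130 151 171 186 182 163 143 120  98 111
 152 157 157 161 166 169 173 163]
223 [167 161 154 144 129 116 132 128 133 156 174 188 182 163 146 124
[... 2450 characters left out ...]

 165 164 165 165 171 182 183 183]
246 [184 184 183 184 183 184 184 184 180 177 179 182 183 174 170 174 181 182
 182 181 181 181 182 182 183 183]
247 [184 183 184 184 184 184 184 184 184 183 183 184 184 183 183 183 184 183
 184 183 183 183 183 183 183 183]
248 [184 183 183 184 184 184 184 184 184 184 184 184 183 184 183 184 183 184
 184 184 183 183 183 183 183 182]
249 [184 184 183 183 183 183 183 184 184 184 183 184 184 184 184 184 184 183
 184 184 183 182 183 183 183 183]
250 [184 184 183 183 184 184 184 184 183 184 184 184 184 184 184 183 184 184
 184 184 184 184 184 183 183 183]
251 [184 184 184 184 184 184 184 184 184 183 184 184 184 184 183 184 183 183
 184 184 183 183 184 183 184 184]
```

```bash
python3 -m crank '[[[0.25,0.41,0,0,0,-0.58,255],[0.25,0.41,0,0,0,-0.58,255],[0.25,0.41,0,0,0,-0.58,255],[0.25,0.41,0,0,0,-0.58,255],[0.25,0.41,0,0,0,-0.58,255],[0.25,0.41,0,0,0,-0.58,255],[0.25,0.41,0,0,-0.667,0,255],[0.25,0.41,0,0,-0.667,0,255],[0.25,0.41,0,0,-0.667,0,255],[0.25,0.41,0,0,-0.667,0,255],[0.25,0.41,0,0,-0.667,0,255],[0.25,0.41,0,0,-0.667,0,255]]]'
python3 - <<'E'
from h import *
np.set_printoptions(precision=1,suppress=True)
print(onz("top",287.3,245.2,27),onz("top",287.3,245.2,20)); o=get_obs(); print(o["time_s"],o["tcp_pos"],o["tool_rot"],o["q"],o["opening"])
E
```

```text
time_s: 1.3
tcp_pos: [458.2, -59.1, 245.4]
tool_rot: [-179.4, -20.2, -1.6]
contact_force: [1.1, -0.5, -0.2]
opening: 0.5
gripper_force: 0.0
[495.3 -39.8  27. ] [495.5 -39.4  20. ]
1.3 [458.2 -59.1 245.4] [-179.4  -20.2   -1.6] [-22.  -18.3 109.3   7.9  70.4  68.1] 0.4683200157465252
```

```bash
python3 -m crank '[[[0.01,0.09,-0.4,0,0,0,255],[0.01,0.08,-0.4,0,0,0,255],[0,0,-0.4,0,0,0,255],[0,0,-0.4,0,0,0,255],[0,0,-0.3,0,0,0,255],[0,0,-0.19,0,0,0,255],[0,0,0,0,0,0,255],[0,0,0,0,0,0,255]]]'
python3 - <<'E'
from h import *
s=imaging.read_camera("side");t=imaging.read_camera("top")
a=crop("side",s,250,162,100,75,4);b=crop("top",t,240,185,100,75,4)
cv2.imwrite("pics/z1.png",np.hstack([a,b])); print(get_obs()["contact_force"],get_obs()["tcp_pos"])
E
```

```text
time_s: 2.1
tcp_pos: [459.8, -44.0, 36.7]
tool_rot: [-179.4, -20.0, -1.6]
contact_force: [0.7, 1.0, 0.5]
opening: 0.1
gripper_force: 0.0
[-0.52482082 -0.664605   -0.21433013] [460.36249467 -44.18545407  37.6192178 ]
```

View pics/z1.png

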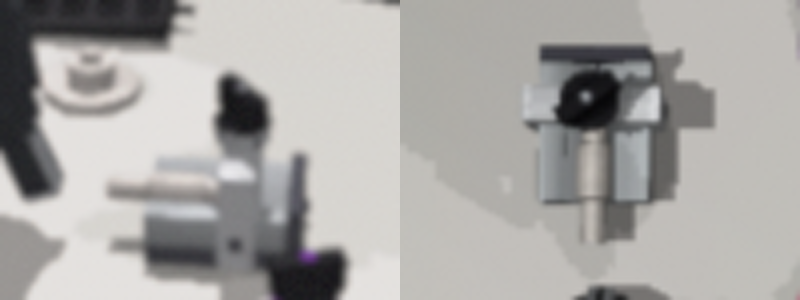

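The fingertip is about 20 mm short of the shaft's near end and level with it: side view (265,208) against (277,209). It's about 3 mm off in y, so I'll correct that and then push slowly.

```bash
python3 -m crank '[[[0.05,0.03,0,0,0,0,255],[0.05,0,0,0,0,0,255],[0.03,0,0,0,0,0,255],[0.03,0,0,0,0,0,255],[0.02,0,0,0,0,0,255],[0.02,-0.0006,0,0,0,0,255],[0.02,-0.0006,0,0,0,0,255],[0.02,-0.0006,0,0,0,0,255],[0.02,-0.0006,0,0,0,0,255]]]'; python3 -m crank '[[[0.01,0,0,0,0,0,255],[0.01,0,0,0,0,0,255],[0.01,-0.0006,0,0,0,0,255]]]';python3 -m crank '[[[0.01,0,0,0,0,0,255],[0.01,0,0,0,0,0,255]]]'
```

```text
time_s: 3.1
tcp_pos: [485.7, -41.2, 36.2]
tool_rot: [-179.5, -20.0, -1.6]
contact_force: [-0.5, 0.1, 0.5]
opening: 0.1
gripper_force: 0.6
time_s: 3.4
tcp_pos: [488.7, -41.2, 36.3]
tool_rot: [-179.5, -20.0, -1.6]
contact_force: [-0.8, -0.5, 0.4]
opening: -0.0
gripper_force: 0.5
time_s: 3.6
tcp_pos: [490.7, -41.2, 36.3]
tool_rot: [-179.5, -20.0, -1.6]
contact_force: [-1.0, -0.4, 0.3]
opening: -0.1
gripper_force: 0.5
```

```bash
python3 -m crank '[[[0.01,0,0,0,0,0,255],[0.01,0,0,0,0,0,255]]]'|grep -E "tcp|force"; python3 -m crank '[[[0.01,0,0,0,0,0,255]]]'|grep -E "tcp|contact"
python3 - <<'E'
from h import *
t=imaging.read_camera("top");s=imaging.read_camera("side")
cv2.imwrite("pics/z2.png",np.hstack([crop("side",s,250,162,100,75,4),crop("top",t,240,185,100,75,4)]))
E
```

```text
tcp_pos: [492.7, -41.3, 36.3]
contact_force: [-1.0, -0.5, 0.1]
gripper_force: 0.6
tcp_pos: [493.8, -41.3, 36.3]
contact_force: [-1.1, 0.1, 0.6]
```

View pics/z2.png

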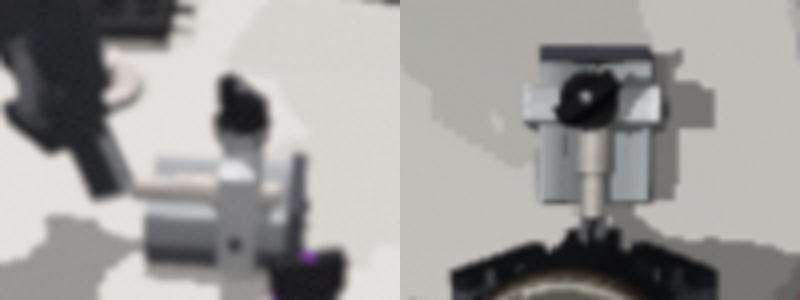

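The fingertip is touching the shaft's near end (side crop ~(130,190)). The shaft's far end now shows beyond the stirrup at ~(280,188), close to the stop plate at ~(298,190). I'll keep pushing in 1 mm steps.

```bash
python3 -m crank '[[[0.01,0,0,0,0,0,255]]]'|grep -E "tcp|contact"; python3 -m crank '[[[0.01,-0.0006,0,0,0,0,255]]]'|grep -E "tcp|contact";python3 -m crank '[[[0.01,0,0,0,0,0,255]]]'|grep -E "tcp|contact"
```

```text
tcp_pos: [494.6, -41.2, 36.3]
contact_force: [-1.3, -0.4, 1.2]
tcp_pos: [495.7, -41.3, 36.3]
contact_force: [-1.1, -0.4, 1.0]
tcp_pos: [496.7, -41.3, 36.3]
contact_force: [-1.2, -0.6, 0.7]
```

```bash
python3 -m crank '[[[0.007,0,0,0,0,0,255]]]'|grep -E "tcp|contact"
```

```text
tcp_pos: [497.4, -41.3, 36.3]
contact_force: [-1.3, -1.1, 0.7]
```

```bash
python3 -m crank '[[[0.007,0,0,0,0,0,255]]]'|grep -E "tcp|contact"
```

```text
tcp_pos: [498.0, -41.3, 36.2]
contact_force: [-6.8, -2.1, 3.3]
```

```bash
python3 -m crank '[[[0.002,0,0,0,0,0,255],[0,0,0,0,0,0,255]]]'|grep -E "tcp|contact"
```

```text
tcp_pos: [498.0, -41.3, 36.1]
contact_force: [-6.6, -1.7, 4.2]
```

```bash
python3 -m crank '[[[-0.02,0,0,0,0,0,255],[-0.05,0,0,0,0,0,255],[-0.2,0,0,0,0,0,255],[-0.2,0,0.1,0,0,0,255],[0,0,0.4,0,1,1,150],[0,0,0.4,0,1,1,150],[0,0,0.4,0,1,1,150],[0,0,0.4,0,1,1,150],[0,0,0.2,0,0,1,150],[0,0,0,0,0,1,150],[0,0,0,0,0,1,150],[0,0,0,0,0,1,150]]]'
python3 - <<'E'
from h import *
t=imaging.read_camera("top"); s=imaging.read_camera("side")
b=crop("top",t,270,192,32,36,12); a=crop("side",s,290,172,34,36,12)
cv2.imwrite("pics/z3.png",np.hstack([np.clip(a.astype(float)*1.0,0,255).astype(np.uint8),np.clip(b.astype(float)*2.,0,255).astype(np.uint8)]))
E
```

```text
time_s: 5.9
tcp_pos: [451.1, -41.2, 226.3]
tool_rot: [-176.6, -0.3, 38.3]
contact_force: [0.1, 0.1, -0.1]
opening: 35.4
gripper_force: 0.0
```

View pics/z3.png

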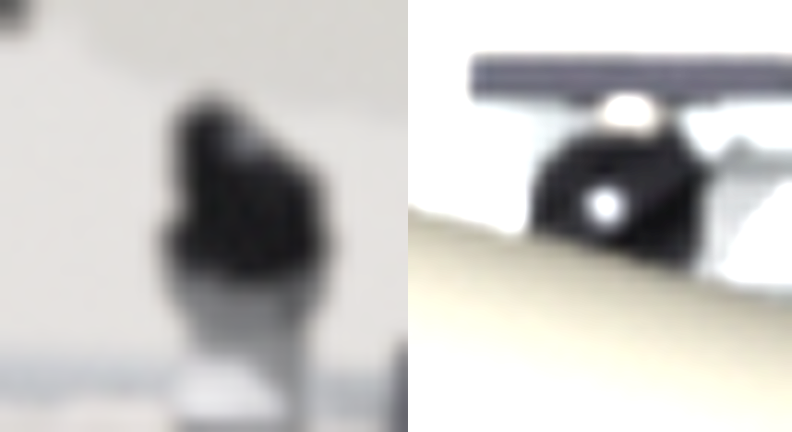

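The shaft's bright far end sits against the dark stop plate (top crop (630,110)), so it's home. The arm hides the wing, so I'll take its angle from the first top image, with contrast boosted.

Run:
```python
from h import *
t=cv2.imread("pics/top0.png")[:,:,::-1]
b=crop("top",t,274,196,28,26,20); cv2.imwrite("pics/z4.png",np.clip(b.astype(float)*3.5,0,255).astype(np.uint8))
for z in(88.5,70.5): print([np.round(px("top",(561.9+17*c,-42.9+17*s,z)),1) for c,s in((0,0),(.56,-.83),(-.56,.83))])
```

```text
[array([285.8, 208.8]), array([293.1, 203.6]), array([278.5, 214.1])]
[array([286.5, 209.8]), array([293.7, 204.7]), array([279.3, 215. ])]
```

View pics/z4.png

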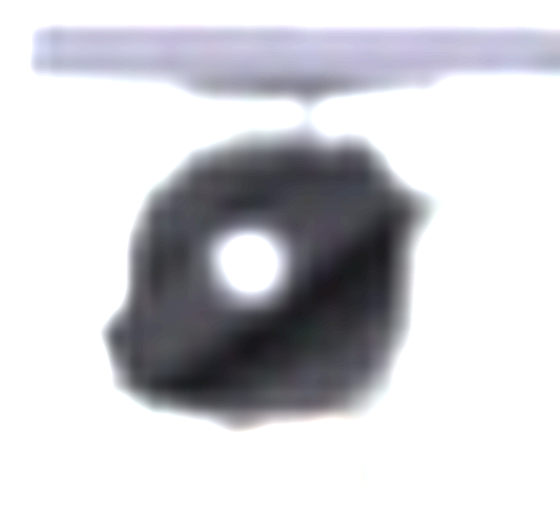

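```bash
python3 -m crank '[[[0.1,-0.02,0,-0.54,-0.42,0,150],[0.1,0,0,0,0,1,150],[0.1,0,0,0,0,1,150],[0.1,0,0,0,0,1,150],[0.1,0,0,0,0,1,150],[0.1,0,0,0,0,1,150],[0.1,0,0,0,0,1,150],[0.1,0,0,0,0,1,150],[0.1,0,0,0,0,1,150],[0.1,0,0,0,0,1,150],[0.1,0,0,0,0,1,150],[0.01,0,0,0,0,1,150]]]'; python3 -m crank '[[[0,0,-0.1,0,0,1,150],[0,0,-0.1,0,0,1,150],[0,0,-0.1,0,0,1,150],[0,0,-0.1,0,0,1,150],[0,0,-0.1,0,0,1,150],[0,0,-0.1,0,0,1,150],[0,0,-0.1,0,0,0.24,150],[0,0,-0.1,0,0,0,150],[0,0,-0.1,0,0,0,150],[0,0,0,0,0,0,150]]]'; python3 -c "
from h import *; print(get_obs()['q'],get_obs()['ft_torque'])"
```

```text
time_s: 7.2
tcp_pos: [562.9, -43.3, 226.0]
tool_rot: [-180.0, -0.3, 93.2]
contact_force: [0.2, 0.3, -0.5]
opening: 34.8
gripper_force: 0.0
time_s: 8.2
tcp_pos: [561.7, -43.2, 134.7]
tool_rot: [-179.9, -0.4, 124.2]
contact_force: [-0.1, -0.4, -0.1]
opening: 35.2
gripper_force: 0.0
[-12.33679695  10.98432072  92.64567788   0.19487226  76.71530545
 -46.60087163] [-0.05872166  0.0053703   0.01771443]
```

```bash
python3 -m crank '[[[0,0,-0.15,0,0,0,150],[0,0,-0.15,0,0,0,150],[0,0,-0.1,0,0,0,150],[0,0,-0.07,0,0,0,150],[0,0,0,0,0,0,150],[0,0,0,0,0,0,150]]]'
python3 - <<'E'
from h import *
t=imaging.read_camera("top");s=imaging.read_camera("side")
cv2.imwrite("pics/z5.png",np.hstack([crop("side",s,265,150,80,70,5),crop("top",t,245,170,80,70,5)]))
E
```

```text
time_s: 8.8
tcp_pos: [562.4, -43.3, 89.4]
tool_rot: [-180.0, -0.3, 124.3]
contact_force: [0.7, -0.0, -0.4]
opening: 35.4
gripper_force: 0.0
```

View pics/z5.png

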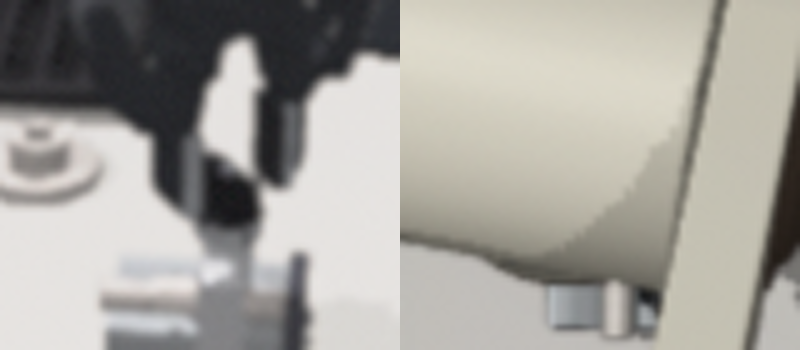

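The fingers straddle the wing (side crop: pads at (190,175) and (275,150), wing between at (230,190)). I'll drop 2 mm and close.

```bash
python3 -m crank '[[[0,0,-0.025,0,0,0,200],[0,0,0,0,0,0,230],[0,0,0,0,0,0,255],[0,0,0,0,0,0,255],[0,0,0,0,0,0,255],[0,0,0,0,0,0,255]]]'; python3 -c "
from h import *; print(get_obs()['q'][5],get_obs()['ft_torque'])"
```

```text
time_s: 9.5
tcp_pos: [562.5, -43.2, 87.0]
tool_rot: [180.0, -0.3, 124.3]
contact_force: [4.0, 2.5, 0.7]
opening: 9.3
gripper_force: 60.8
-46.724224926133665 [ 0.43833022 -0.6291327  -0.0038409 ]
```

```bash
cat > st.py <<'E'
from h import *
o=get_obs(); print(o['time_s'],'yaw',round(o['tool_rot'][2],1),'q6',round(o['q'][5],1),'T',np.round(o['ft_torque'],3),'F',np.round(o['contact_force'],1),'op',round(o['opening'],1))
E
python3 -m crank '[[[0,0,0,0,0,-0.6,255],[0,0,0,0,0,-1,255],[0,0,0,0,0,-1,255],[0,0,0,0,0,-1,255]]]'>/dev/null; python3 st.py;python3 -m crank '[[[0,0,0,0,0,-1,255],[0,0,0,0,0,-1,255]]]'>/dev/null; python3 st.py;python3 -m crank '[[[0,0,0,0,0,-1,255],[0,0,0,0,0,-1,255]]]'>/dev/null; python3 st.py
```

```text
9.9 yaw 106.1 q6 -28.6 T [ 0.427 -0.477  0.23 ] F [3.1 1.8 2. ] op 9.4
10.1 yaw 96.1 q6 -18.6 T [ 0.44  -0.537  0.165] F [3.1 2.  1. ] op 9.1
10.3 yaw 86.1 q6 -8.6 T [ 0.466 -0.483  0.249] F [3.6 2.3 2.2] op 9.6
```

```bash
for i in 1 2; do :; done; python3 -m crank '[[[0,0,0,0,0,-1,255],[0,0,0,0,0,-1,255]]]'>/dev/null; python3 st.py;python3 -m crank '[[[0,0,0,0,0,-1,255],[0,0,0,0,0,-1,255]]]'>/dev/null; python3 st.py;python3 -m crank '[[[0,0,0,0,0,-1,255],[0,0,0,0,0,-1,255]]]'>/dev/null; python3 st.py
```

```text
10.5 yaw 76.1 q6 1.4 T [ 0.491 -0.44   0.228] F [3.2 2.9 1.8] op 9.0
10.7 yaw 66.1 q6 11.4 T [ 0.506 -0.463  0.228] F [3.5 2.2 2. ] op 9.1
10.9 yaw 56.1 q6 21.4 T [ 0.529 -0.372  0.23 ] F [2.8 2.1 2.5] op 9.3
```

```bash
python3 -m crank '[[[0,0,0,0,0,-1,255],[0,0,0,0,0,-1,255]]]'>/dev/null; python3 st.py;python3 -m crank '[[[0,0,0,0,0,-1,255]]]'>/dev/null; python3 st.py;python3 -m crank '[[[0,0,0,0,0,-1,255]]]'>/dev/null; python3 st.py
```

```text
11.1 yaw 46.1 q6 31.4 T [ 0.582 -0.373  0.23 ] F [2.3 2.1 2.1] op 9.6
11.2 yaw 41.1 q6 36.4 T [ 0.553 -0.416  0.246] F [2.5 2.3 1.6] op 9.6
11.3 yaw 36.1 q6 41.4 T [ 0.527 -0.446  0.208] F [2.3 2.6 1.8] op 9.5
```

```bash
python3 -m crank '[[[0,0,0,0,0,-1,255],[0,0,0,0,0,-1,255]]]'>/dev/null; python3 st.py;python3 -m crank '[[[0,0,0,0,0,-1,255]]]'>/dev/null; python3 st.py;python3 -m crank '[[[0,0,0,0,0,-1,255]]]'>/dev/null; python3 st.py
```

```text
11.5 yaw 26.1 q6 51.5 T [ 0.609 -0.439  0.209] F [2.1 3.3 1.6] op 9.3
11.6 yaw 21.1 q6 56.5 T [ 0.62  -0.424  0.244] F [2.4 3.  2.7] op 9.4
11.7 yaw 16.1 q6 61.5 T [ 0.695 -0.445  0.233] F [2.4 2.9 2.8] op 9.4
```

```bash
python3 -m crank '[[[0,0,0,0,0,-1,255]]]'>/dev/null; python3 st.py;python3 -m crank '[[[0,0,0,0,0,-1,255]]]'>/dev/null; python3 st.py;python3 -m crank '[[[0,0,0,0,0,-1,255]]]'>/dev/null; python3 st.py
```

```text
11.8 yaw 11.1 q6 66.5 T [ 0.655 -0.532  0.254] F [2.5 3.  3. ] op 9.5
11.9 yaw 6.1 q6 71.5 T [ 0.757 -0.472  0.29 ] F [2.5 3.1 2.1] op 9.9
12.0 yaw 1.1 q6 76.6 T [ 0.652 -0.47   0.372] F [3.1 3.6 2.4] op 9.5
```

```bash
cat > av.py <<'E'
from h import *
T=[]
for i in range(6):
    T.append(get_obs()['ft_torque'][2]); imaging.read_camera("side")
o=get_obs(); print(round(o['time_s'],2),'yaw',round(o['tool_rot'][2],1),'T',round(np.mean(T),3),np.round(T,2))
E
python3 av.py; python3 -m crank '[[[0,0,0,0,0,-0.6,255]]]'>/dev/null; python3 av.py
```

```text
12.3 yaw 1.5 T 0.313 [0.37 0.31 0.27 0.33 0.32 0.28]
12.7 yaw -1.6 T 0.322 [0.39 0.32 0.29 0.35 0.28 0.3 ]
```

```bash
for k in 1; do python3 -m crank '[[[0,0,0,0,0,-0.8,255]]]'>/dev/null; python3 av.py; done; python3 -m crank '[[[0,0,0,0,0,-0.8,255]]]'>/dev/null; python3 av.py
```

```text
13.1 yaw -5.6 T 0.325 [0.37 0.3  0.26 0.38 0.34 0.3 ]
13.5 yaw -9.6 T 0.364 [0.41 0.36 0.38 0.31 0.33 0.37]
```

```bash
python3 -m crank '[[[0,0,0,0,0,-0.8,255]]]'>/dev/null; python3 av.py; python3 -m crank '[[[0,0,0,0,0,-0.8,255]]]'>/dev/null; python3 av.py
```

```text
13.9 yaw -13.6 T 0.398 [0.4  0.39 0.42 0.4  0.41 0.37]
14.3 yaw -17.6 T 0.375 [0.37 0.41 0.34 0.38 0.37 0.38]
```

```bash
sed -i 's/range(6)/range(12)/' av.py; python3 -m crank '[[[0,0,0,0,0,-0.8,255]]]'>/dev/null; python3 av.py; python3 -m crank '[[[0,0,0,0,0,-0.8,255]]]'>/dev/null; python3 av.py
```

```text
15.0 yaw -21.6 T 0.4 [0.41 0.4  0.42 0.33 0.42 0.4  0.37 0.41 0.38 0.38 0.4  0.47]
15.7 yaw -25.6 T 0.414 [0.41 0.41 0.32 0.38 0.44 0.43 0.47 0.42 0.41 0.43 0.42 0.44]
```

```bash
python3 -m crank '[[[0,0,0,0,0,-0.8,255]]]'>/dev/null; python3 av.py
```

```text
16.4 yaw -29.6 T 0.417 [0.42 0.4  0.42 0.41 0.42 0.42 0.41 0.43 0.41 0.42 0.43 0.43]
```

```bash
python3 -m crank '[[[0,0,0,0,0,-0.8,255]]]'>/dev/null; python3 av.py
```

```text
17.1 yaw -33.6 T 0.403 [0.39 0.4  0.39 0.41 0.44 0.37 0.42 0.36 0.4  0.4  0.42 0.42]
```

```bash
python3 -m crank '[[[0,0,0,0,0,0,120],[0,0,0,0,0,0,120],[0,0,0,0,0,0,120],[0,0,0,0,0,0,120],[0,0,0.05,0,0,0,120],[0,0,0.1,0,0,0,120],[0,0,0.3,0,0,0,120],[0,0,0.4,0,0,0,120],[-0.2,0,0.3,0,0,0,120],[-0.45,0,0.1,0,0,0,120],[-0.45,0,0,0,0,0,120],[-0.45,0,0,0,0,0,120]]]'; python3 -m crank '[[[-0.2,-0.3,0,0,0,0,120],[0,-0.4,0,0,0,0,120],[0,-0.4,0,0,0,0,120],[0,-0.4,0,0,0,0,120],[0,-0.4,0,0,0,0,120],[0,0,0,0,0,0,120]]]'
python3 - <<'E'
from h import *
t=imaging.read_camera("top");s=imaging.read_camera("side")
cv2.imwrite("pics/z6.png",np.hstack([crop("side",s,270,172,64,60,6),crop("top",t,258,185,64,60,6)]))
E
```

```text
time_s: 18.3
tcp_pos: [405.7, -43.2, 212.7]
tool_rot: [-180.0, -0.4, -33.7]
contact_force: [0.2, 0.3, 0.7]
opening: 45.5
gripper_force: 0.0
time_s: 18.9
tcp_pos: [386.9, -237.0, 212.3]
tool_rot: [180.0, -0.3, -33.9]
contact_force: [-1.0, 2.0, 1.3]
opening: 45.5
gripper_force: 0.0
```

View pics/z6.png

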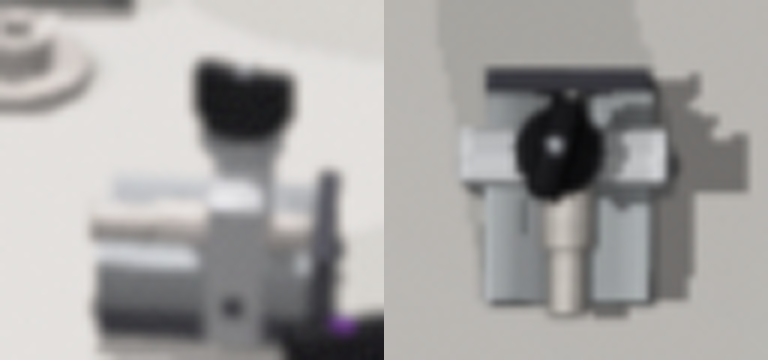

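The shaft is home: its far end is at the stop (side crop (325,220)) and its near end stands about 5 mm out of the front. The wing has sprung back about 16° (top crop (557,145)), as expected at full clutch torque. The robot is clear of everything, so I'm handing in.

```bash
python3 -c "
from cell import ticket; print(ticket.close_job())"
```

```text
the job is handed in; nothing more can be done
None
```

I handed the job in at about 19 s: the shaft was pushed home against the end stop with about 7 N. The cap was then turned clockwise until the torque levelled off at about 0.41 N m, which I read as the clutch slipping by roughly 10 to 20° (limit 36°). The slip is inferred from torque, because the tell-tale pin was too small to see. The robot let go and touched nothing, and none of the other parts was touched.

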